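# Lock the electrode arm over the rinse beaker

### The arm

A 6-joint arm with a two-finger parallel gripper is mounted at the origin on the work surface. World frame = base frame: x ahead of the robot, y to its left, z up, the work surface at z = 0. Lengths are in mm, angles in degrees, forces in N, time in s.
With the tool pointing down it reaches from about 300 to 850 mm from the base axis. Payload 4.2 kg.
Tool frame: the origin (TCP) lies midway between the tips of the shut fingers; the grasp point (between the pads) lies 19 mm behind it; y points along the fingers, z is the direction in which the jaws open and shut, and the axes are right-handed (so a half turn about y gives the same grasp; the last joint's range is limited). The gripper opens to 91 mm and grips with 3 to 60 N. Pads are 32 mm wide; open, the fingers measure 118 mm over their backs; the gripper's body (76 mm by 178 mm) begins 60 mm behind the grasp point.
Start: joints at [-77.292, 18.312, 89.639, -0, 72.044, -1.146], TCP at [137.686, -558.288, 213.976] pointing down, gripper open.
Joint ranges: [-177.97, 177.97], [-48.28, 115.42], [12.27, 149.76], [-77.06, 257.06], [2.81, 150.46], [-146.56, 146.56]. Speed limits (degrees/s): [147.25, 147.25, 180, 180, 180, 180].

### API

Orientations are given as [roll, pitch, yaw] about the fixed x, y, z axes, in that order (R = Rz(yaw) Ry(pitch) Rx(roll)).
In Python, from workcell import env gives the robot as it stands.
- The arm moves only by the shell command python3 -m handwheel 'ROWS' [FORCE]. ROWS is JSON, a list of rows, each a list of 3 entries, a list of its own where there are three numbers: the opening, from 0 (shut) to 1 (fully open), then the shift along the tool's x, y, z in mm, then the turn, a rotation vector about the tool's x, y, z in degrees. A call has exactly 10 rows; each row shifts and turns the commanded pose from where the row before left it, along the tool's axes as they then stand; what a row does not reach is not made up. A row lasts 1/12 s, in which the tool goes at most 41.7 mm and 7.16 degrees, less where a joint would pass 70% of its speed; a pose out of reach is approached as far as the arm can. A call is refused whole if a number of a shift passes 41.7 or a number of a turn 7.16, either way. A call with a gripper value outside its range is refused whole. The fingers move at their own pace and stop on an object; FORCE is the grip in N (left out, the last holds). Time passes only in rows, so rows that do not move let the fingers close, or fill a call up. It gives the time, the measured TCP pose, the force and the opening at its end, in the units of the state.
- env.state(): the state, without advancing time (a new reading comes with each control period).
- env.grab_frame(name): name is "scene" or "top" or "wrist"; returns the picture (480x640x3 uint8, red, green, blue); there is no depth.
- env.camera_info(name): a dict with "fx", "fy", "cx", "cy" (pixels), "camera_from_world" (4x4, takes a point from world to camera coordinates); the wrist camera has in their place "mount" (4x4, takes a point from camera to tool coordinates, whose origin is the TCP and whose axes are the tool frame's). Camera axes: x right, y down, z forward; pixel columns grow to the right and rows downward; lengths in mm; the calibration is good to about 2 mm. A picture is of the moment at which its call begins: read the wrist's pose just before it. camera_info takes no time and is no camera call.
- env.job_done(): hands the job in, once; it reports no verdict.
Trained networks look in the newest picture that a camera, given by its name, has taken for a name from the list of things; names that differ only in an ending like _2 or _b are one class to them, and where a whole thing is asked for, a point or a joint stands for the part that bears it (a point fixed in the world has none). Each returns a list of dicts, best first, with "p" (0 to 1); they miss things now and then, are a little off and sometimes report something else, mostly with a low value. They report only what shows in the picture. A call takes as long as a camera call. They do not tell look-alikes from the thing itself.
- env.masks_of(camera, label): "region" (480x640 bool, what is visible of it) and "location" ([column, row] in pixels, amid what is visible of it).
The state is a dict: "time_s": time; "qpos": joint angles; "qvel": joint speeds; "effort": joint torques, N m; "ee_pos": TCP position; "ee_rot": TCP orientation; "force": force on the tool from outside, world axes, zero at the start; "torque": the same for the moment, N m; "gripper_width": finger opening in mm.
Only numpy, scipy, OpenCV 4.12 (cv2) and the standard library are available. Lean on these libraries where they do the work, as an engineer would, in place of code of your own. Each camera call takes 0.05 s, during which the arm holds its last target.

### The job

Get the electrode ready for rinsing: swing the electrode arm round until the electrode hangs over the open white beaker and the hole in the arm stands over the hole of the index plate there, then take the lock pin from its spare hole behind the column and push it down through both holes until its shoulder sits flat on the arm. Let go of everything at the end. Do not knock the electrode, and leave the beaker, the two capped jars and the wash bottle standing where they are.

Things in the scene. Friction and masses are not known exactly. Their poses are not given: they have to be found in the camera images.
- stand: Electrode stand: grey base plate 285 x 310 mm, 16 mm high, fixed, with an upright 22 mm steel column. Origin on the column axis at bench height; z up; x points from the column over the middle one of the three round white places on the base. The places' centres lie 160 mm from the column axis at angles -0.75, 0 and +0.75 rad from x towards y; one vessel stands on each.
- index_plate (a point): Round aluminium plate fixed to the column under the arm, 160 mm across, 8 mm thick; the point is on the column axis at its top face, 178 mm above the bench, axes as the stand's. It has 11.5 mm through holes 60 mm from the column axis: three at -0.75, 0, +0.75 rad from x towards y, in line with the three places, and a spare one at pi (behind the column) where the pin is kept.
- swing_arm (a joint): Angle of the swing arm about the column (rad): 0 when it points along the stand's x, growing towards its y; stops at -1 and +1. The arm is a dark steel flat bar 28 mm wide, 10 mm thick, its top 190 mm above the bench; its hub at the column reaches 206 mm. It turns just above the index plate and stays where it is left; it takes about 1 N at the knob.
- swing_hole (a point): Centre of the vertical 11.5 mm hole in the swing arm, at the arm's top face, 190 mm above the bench and 60 mm from the column axis; its x points outward along the arm, z up. At joint -0.75, 0 or +0.75 it stands over an index-plate hole.
- swing_knob (a point): Upright black round knob on the swing arm for swinging it: 16 mm diameter, rising 36 mm above the arm's top, 110 mm from the column axis, with a 21 mm foot rim on its lowest 4 mm. The point is on its axis, 20 mm above the arm's top (210 mm above the bench).
- electrode_head (a point): Fragile glass electrode held upright in the clip at the arm's outer end, 160 mm from the column axis, 50 mm outward of the knob: shaft 12 mm in diameter; its black head, 19 mm in diameter, and metal socket reach 227 mm above the bench. The point is the top of the socket, on its axis.
- electrode_tip (a point): Lower end of the electrode, 88 mm above the bench; 12 mm above the beaker's rim when it hangs over it.
- pin_grip (a point): Lock pin: middle of its black round grip, 16 mm in diameter and 32 mm tall; z up along the pin. Below the grip a steel shoulder disc, 22 mm in diameter, 3 mm thick, then a shank 10 mm in diameter, 30 mm long, its last 9 mm tapering to 5.6 mm. The point lies 19 mm above the shoulder's underside and 16 mm below the top. About 60 g. It starts in the spare hole, shoulder on the index plate.
- pin_shoulder (a point): Centre of the underside of the lock pin's shoulder disc, which lies flat on the arm's top face when the pin is fully home.
- pin_tip (a point): Lower end of the lock pin's tapered shank, 30 mm below the shoulder's underside.
- beaker: Open white plastic rinse beaker, empty, 47 mm in diameter (51 mm at the rim), 60 mm tall, standing on one of the three places. Origin: centre of its underside.
- jar1: Amber jar with black screw cap, 43 mm in diameter, 56 mm tall, on one of the other places. Origin: centre of its underside.
- jar2: Amber jar like jar1, on the remaining place. Origin: centre of its underside.
- wash_bottle: White wash bottle, 62 mm in diameter, 176 mm tall with its bent grey spout, standing on the bench beside the stand. Origin: centre of its underside.
Things that resemble listed ones, but are neither listed nor needed, are in the scene too. What is shaped like the part that bears pin_grip but blue is not meant.

How it is judged:
By the outcome, as a careful person would: the job done as asked, in the order asked, and still so for the second after the job is handed in, with the robot touching nothing.
It also fails if it takes over 61 s, if anything falls off the work surface, if the arm or the gripper's body presses on something with over 40 N, if the wrist force passes 120 N, or if a joint passes its speed limit or range.

## Working session

There is one attempt and no reset: what is moved stays moved. The work goes in short steps, Python scripts to look and compute and a shell command to move; the robot and the scene stay as the last step left them, time stands still between calls to the robot, and variables do not carry over. Pictures are saved under pics/ and viewed, and the job is handed in when it is done.

```bash
ls; mkdir -p pics
python3 - <<'E'
from workcell import env
import cv2,numpy as np
s=env.state();print({k:np.round(v,3) for k,v in s.items()})
for n in("scene","top","wrist"):
    im=env.grab_frame(n);cv2.imwrite(f"pics/a_{n}.png",im[:,:,::-1]);c=env.camera_info(n);print(n,{k:np.round(v,3).tolist() for k,v in c.items()})
E
```

```text
pics
{'time_s': np.float64(0.0), 'qpos': array([-7.7290e+01,  1.8350e+01,  8.9705e+01, -1.0000e-03,  7.2042e+01,
       -1.1470e+00]), 'qvel': array([ 0.073,  0.014, -0.014,  0.104, -0.013, -0.076]), 'effort': array([-1.0000e-03, -4.1247e+01, -2.3197e+01,  7.3000e-02,  4.6000e-02,
       -0.0000e+00]), 'ee_pos': array([ 137.587, -557.795,  213.143]), 'ee_rot': array([-9.00980e+01,  1.00000e-03, -1.66143e+02]), 'force': array([ 0.635,  0.316, -0.217]), 'torque': array([0.031, 0.112, 0.011]), 'gripper_width': np.float64(91.033)}
scene {'fx': 560.185, 'fy': 560.185, 'cx': 322.036, 'cy': 249.024, 'camera_from_world': [[0.039, 0.999, -0.018, -114.143], [0.622, -0.038, -0.782, -268.666], [-0.782, 0.019, -0.623, 1480.305], [0.0, 0.0, 0.0, 1.0]]}
top {'fx': 596.879, 'fy': 596.879, 'cx': 321.189, 'cy': 238.163, 'camera_from_world': [[-0.026, -1.0, -0.009, 134.316], [-0.98, 0.027, -0.196, 635.444], [0.197, 0.004, -0.98, 1212.535], [0.0, 0.0, 0.0, 1.0]]}
wrist {'fx': 345.26, 'fy': 345.26, 'cx': 319.47, 'cy': 240.277, 'mount': [[-0.0, 0.97, 0.243, -67.546], [-0.0, -0.243, 0.97, -170.659], [1.0, -0.0, 0.0, -1.424], [0.0, 0.0, 0.0, 1.0]]}
```

View pics/a_scene.png

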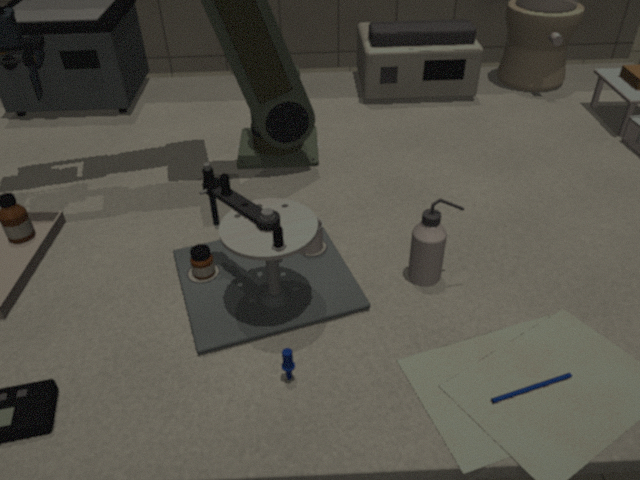

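View pics/a_top.png

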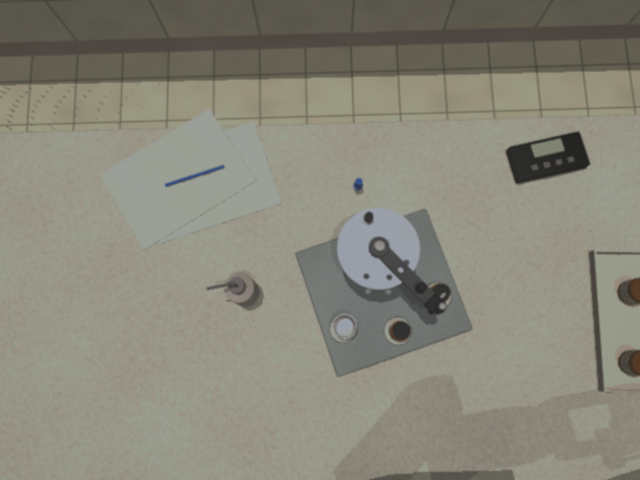

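View pics/a_wrist.png

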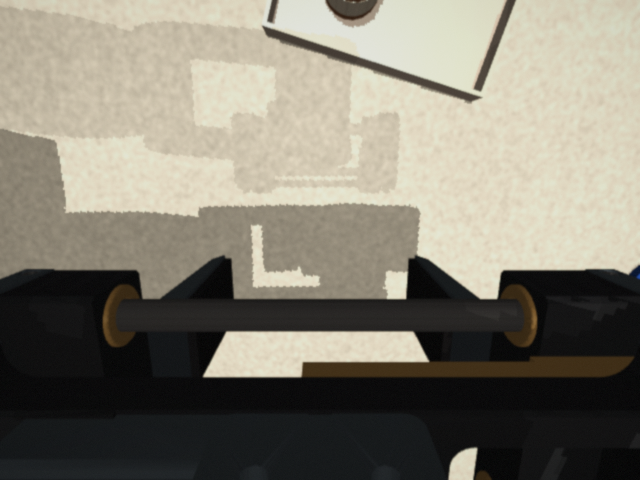

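The pictures show the arm pointing at about (438,298) in the top view, over the right jar. The beaker is at (344,327), the pin at (369,216) behind the column, and the blue decoy at (358,184). Next I'll measure them.

```bash
cat > h.py <<'E'
from workcell import env
import cv2,numpy as np
def ray(n,px,z):
    c=env.camera_info(n);T=np.array(c["camera_from_world"]);R=T[:3,:3];o=-R.T@T[:3,3]
    d=R.T@np.array([(px[0]-c["cx"])/c["fx"],(px[1]-c["cy"])/c["fy"],1]);return o+d*(z-o[2])/d[2]
def proj(n,P):
    c=env.camera_info(n);T=np.array(c["camera_from_world"]);p=T[:3,:3]@P+T[:3,3]
    return np.array([c["fx"]*p[0]/p[2]+c["cx"],c["fy"]*p[1]/p[2]+c["cy"]])
def wristT(s):
    from scipy.spatial.transform import Rotation as Ro
    return Ro.from_euler('xyz',s["ee_rot"],degrees=True).as_matrix(),np.array(s["ee_pos"])
def wray(s,px,z):
    c=env.camera_info("wrist");M=np.array(c["mount"]);R,p=wristT(s)
    o=R@M[:3,3]+p;d=R@M[:3,:3]@np.array([(px[0]-c["cx"])/c["fx"],(px[1]-c["cy"])/c["fy"],1]);return o+d*(z-o[2])/d[2]
def wproj(s,P):
    c=env.camera_info("wrist");M=np.array(c["mount"]);R,p=wristT(s)
    q=M[:3,:3].T@(R.T@(np.array(P)-p)-M[:3,3]);return np.array([c["fx"]*q[0]/q[2]+c["cx"],c["fy"]*q[1]/q[2]+c["cy"]])
E
python3 - <<'E'
from h import *
for n in("top","scene"):
  env.grab_frame(n)
  for l,z in(("index_plate",178),("pin_grip",194),("swing_arm",190),("swing_knob",210),("beaker",60),("jar1",60),("wash_bottle",80),("stand",10),("electrode_head",227)):
    try:r=env.masks_of(n,l)
    except Exception as e: print(l,e);continue
    for d in r[:3]:
        m=d["region"];ys,xs=np.nonzero(m);print(n,l,round(d["p"],2),np.round(d["location"],1),m.sum(),[xs.min(),xs.max(),ys.min(),ys.max()],ray(n,d["location"],z).round(1))
im=cv2.imread("pics/a_top.png")[190:350,290:480];cv2.imwrite("pics/b.png",cv2.resize(im,None,fx=4,fy=4,interpolation=2)[:600,:])
E
```

```text
top index_plate 0.9 [378.6 284.8] 18318 [np.int64(296), np.int64(472), np.int64(208), np.int64(376)] [522.    9.6 178. ]
top pin_grip 0.65 [358.7 181.7] 92 [np.int64(354), np.int64(362), np.int64(178), np.int64(190)] [723.   40.8 194. ]
top pin_grip 0.53 [406.4 273.5] 1529 [np.int64(369), np.int64(446), np.int64(238), np.int64(313)] [540.1 -42.4 194. ]
top swing_arm 0.6 [407.9 273.9] 1718 [np.int64(369), np.int64(446), np.int64(236), np.int64(314)] [539.8 -45.8 190. ]
top swing_knob 0.84 [407.6 273.4] 1690 [np.int64(369), np.int64(446), np.int64(237), np.int64(314)] [538.1 -42.4 210. ]
top beaker 0.93 [343.8 325.1] 452 [np.int64(333), np.int64(356), np.int64(314), np.int64(338)] [453.6  75.1  60. ]
top jar1 0.77 [443.2 290.3] 216 [np.int64(431), np.int64(450), np.int64(284), np.int64(301)] [ 520.7 -136.3   60. ]
top jar1 0.76 [398.3 332. ] 368 [np.int64(389), np.int64(410), np.int64(320), np.int64(341)] [436.5 -37.5  60. ]
top wash_bottle 0.85 [241.3 286.6] 943 [np.int64(210), np.int64(259), np.int64(273), np.int64(306)] [537.4 286.   80. ]
scene index_plate 0.84 [258.8 279.2] 19666 
[... 829 characters left out ...]
7.3] 19843 [np.int64(173), np.int64(370), np.int64(163), np.int64(354)] [608.5 -17.1  80. ]
scene wash_bottle 0.58 [428.9 252. ] 2362 [np.int64(408), np.int64(462), np.int64(199), np.int64(286)] [558. 285.  80.]
scene wash_bottle 0.28 [201.7 266.1] 698 [np.int64(190), np.int64(215), np.int64(245), np.int64(278)] [ 573.  -117.3   80. ]
scene stand 0.88 [256.6 277.3] 19741 [np.int64(173), np.int64(370), np.int64(163), np.int64(353)] [528.4 -30.   10. ]
scene stand 0.69 [231.1 203.4] 1911 [np.int64(202), np.int64(280), np.int64(164), np.int64(230)] [ 273.4 -100.6   10. ]
scene electrode_head 0.83 [234.  205.6] 1967 [np.int64(201), np.int64(279), np.int64(163), np.int64(231)] [606.7 -41.1 227. ]
```

View pics/b.png

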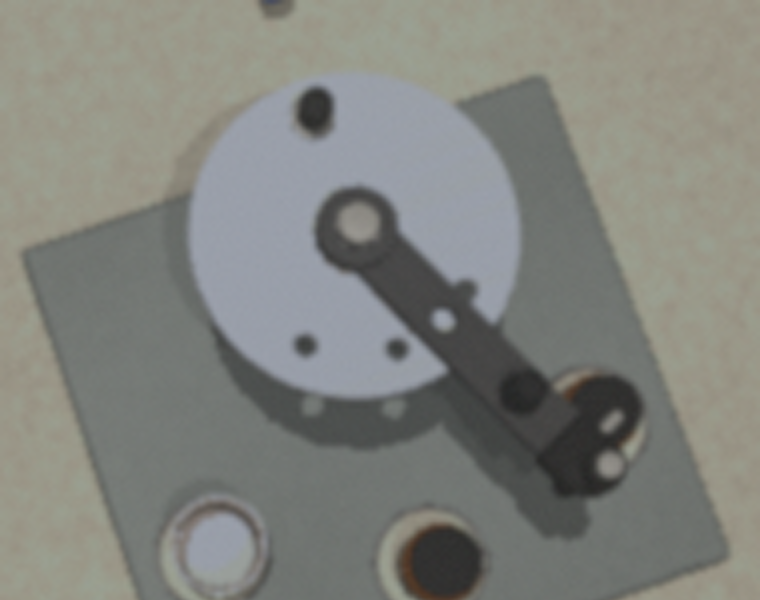

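Run:
```python
from h import *
f=lambda x,y,z:ray("top",(x/4+290-.4,y/4+190-.4),z)
C=f(354,235.5,178)
for nm,p in dict(C=(354,235.5,178),col=(357,222,210),h1=(305,345,178),h2=(397,348,178),h3=(465,290,178),ah=(443,320,190),knob=(522,390,226),e1=(610,463,227),e2=(612,400,227),bk=(215,548,76),jar=(442,563,72),pin=(317,104,213)).items():
    P=f(*p);d=P-C;print(nm,P.round(1),round(np.hypot(*d[:2]),1),np.degrees(np.arctan2(d[1],d[0])).round(1))
```

```text
C [592.5   7.4 178. ] 0.0 0.0
col [593.1   8.7 210. ] 1.4 62.5
h1 [539.8  33.2 178. ] 58.6 153.9
h2 [537.2 -10.7 178. ] 58.2 -161.8
h3 [564.4 -44.7 178. ] 59.2 -118.3
ah [548.4 -31.9 190. ] 59.0 -138.3
knob [510.1 -61.7 226. ] 107.5 -140.0
e1 [475.7 -99.4 227. ] 158.3 -137.6
e2 [ 504.3 -102.2  227. ] 140.7 -128.8
bk [449.7  76.6  76. ] 158.6 154.2
jar [439.3 -40.   72. ] 160.4 -162.8
pin [650.   25.3 213. ] 60.2 17.3
```

Each measured radius matches its spec to within 2.5 mm: holes about 59, knob 107.5, socket 158 and vessels about 160. The stand's x axis points at about -162.3° in the world, the arm is at -138.5°, and the beaker is at about 154.7° (joint -0.75). I'll rise and travel to above the knob.

```bash
python3 -m handwheel '[[0.5,[-12,-20,-10],[0,0,0]],[0.5,[-24,-20,-19.6],[0,0,0]],[0.5,[-24,-20,-19.6],[0,0,0]],[0.5,[-24,-20,-19.6],[0,0,0]],[0.5,[-24,0,-19.6],[0,0,0]],[0.5,[-24,0,-19.6],[0,0,0]],[0.5,[-24,0,-19.6],[0,0,0]],[0.5,[-24,0,-19.6],[0,0,0]],[0.5,[-24,0,-19.6],[0,-4,0]],[0.5,[-24,0,-19.6],[0,-4,0]]]' 5
```

```text
time_s: 1.98
ee_pos: [313.5, -320.3, 294.1]
ee_rot: [-90.0, 0.0, -158.0]
force: [1.5, -0.7, -0.2]
gripper_width: 45.4
```

Run:
```python
import numpy as np
p=np.array([313.5,-320.3]);g=np.array([510.3,-62]);y=-158.
n=18;st=(g-p)/n
for i in range(n):
    a=np.radians(y);print([round(float(st@[np.cos(a),np.sin(a)]),0),0,round(float(st@[-np.sin(a),np.cos(a)]),0)],end=' ');y+=7
print(y)
```

```text
[-16.0, 0, -9.0] [-17.0, 0, -7.0] [-17.0, 0, -5.0] [-18.0, 0, -3.0] [-18.0, 0, -1.0] [-18.0, 0, 1.0] [-18.0, 0, 4.0] [-17.0, 0, 6.0] [-16.0, 0, 8.0] [-15.0, 0, 10.0] [-14.0, 0, 11.0] [-12.0, 0, 13.0] [-11.0, 0, 14.0] [-9.0, 0, 16.0] [-7.0, 0, 17.0] [-5.0, 0, 17.0] [-3.0, 0, 18.0] [-1.0, 0, 18.0] -32.0
```

```bash
python3 -m handwheel '[[0.5,[-16,0,-9],[0,-7,0]],[0.5,[-17,0,-7],[0,-7,0]],[0.5,[-17,0,-5],[0,-7,0]],[0.5,[-18,0,-3],[0,-7,0]],[0.5,[-18,0,-1],[0,-7,0]],[0.5,[-18,0,1],[0,-7,0]],[0.5,[-18,0,4],[0,-7,0]],[0.5,[-17,0,6],[0,-7,0]],[0.5,[-16,0,8],[0,-7,0]],[0.5,[-15,0,10],[0,-7,0]]]' && python3 -m handwheel '[[0.5,[-14,0,11],[0,-7,0]],[0.5,[-12,0,13],[0,-7,0]],[0.5,[-11,0,14],[0,-7,0]],[0.5,[-9,0,16],[0,-7,0]],[0.5,[-7,0,17],[0,-7,0]],[0.5,[-5,0,17],[0,-7,0]],[0.5,[-3,0,18],[0,-7,0]],[0.5,[-1,0,18],[0,-7,0]],[0.5,[0,0,0],[0,-7,0]],[0.5,[0,0,0],[0,-7,0]]]' && python3 -m handwheel '[[0.5,[0,0,0],[0,-7,0]],[0.5,[0,0,0],[0,-7,0]],[0.5,[0,0,0],[0,-7,0]],[0.5,[0,0,0],[0,-7,0]],[0.5,[0,0,0],[0,-7,0]],[0.5,[0,0,0],[0,-7,0]],[0.5,[0,0,0],[0,-7,0]],[0.5,[0,0,0],[0,-7,0]],[0.5,[0,0,0],[0,-4,0]],[0.5,[0,0,0],[0,0,0]]]'
python3 - <<'E'
from h import *
s=env.state();im=env.grab_frame("wrist");cv2.imwrite("pics/c.png",im[:,:,::-1]);print(s["qpos"],s["ee_pos"],s["ee_rot"])
print(wproj(s,[510,-62,226]),wproj(s,[549,-32,190]),wproj(s,[592.5,7.4,206]))
E
```

```text
time_s: 2.82
ee_pos: [424.9, -178.2, 294.1]
ee_rot: [-90.0, -0.0, -87.8]
force: [-0.6, -0.7, 0.8]
gripper_width: 45.3
time_s: 3.65
ee_pos: [511.5, -63.0, 293.7]
ee_rot: [-90.0, 0.0, -17.7]
force: [0.2, -0.6, 0.7]
gripper_width: 45.7
time_s: 4.48
ee_pos: [511.0, -63.9, 294.0]
ee_rot: [-90.0, -0.0, 41.9]
force: [0.1, -0.0, 0.2]
gripper_width: 45.7
[-8.40278190e+00  1.04604191e+01  8.88903696e+01 -5.76071373e-03
  8.06417132e+01 -1.40315262e+02] [511.0021964  -63.89246282 293.98392842] [-9.00094000e+01 -4.13626256e-04  4.19134168e+01]
[320.41008077 252.0381955 ] [315.92482774 295.62994059] [316.20185052 367.35493399]
```

View pics/c.png

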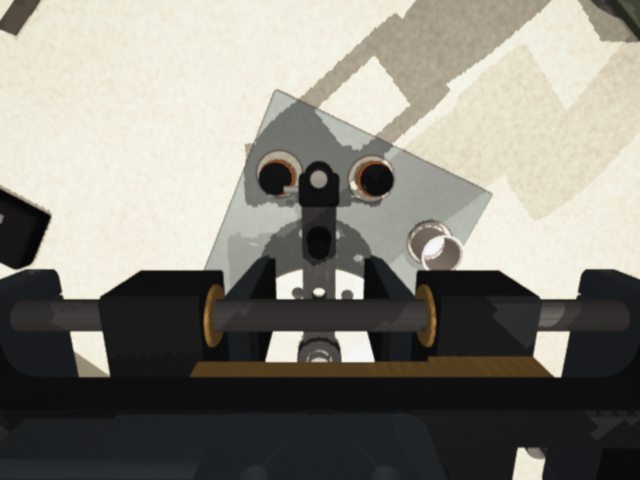

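The knob is at about (319,250) in the wrist view, with the electrode socket beyond it at (319,179). That agrees with the projection (320,252). I'll descend and grip it lightly.

```bash
python3 -m handwheel '[[0.45,[-1,12,0],[0,0,0]],[0.45,[0,18,0],[0,0,0]],[0.45,[0,18,0],[0,0,0]],[0.45,[0,18,0],[0,0,0]],[0.45,[0,16,0],[0,0,0]],[0.45,[0,9,0],[0,0,0]],[0.1,[0,0,0],[0,0,0]],[0.1,[0,0,0],[0,0,0]],[0.1,[0,0,0],[0,0,0]],[0.1,[0,0,0],[0,0,0]]]' 5
python3 - <<'E'
from h import *
s=env.state();print(s["ee_pos"],s["force"],s["gripper_width"])
im=env.grab_frame("top")[190:340,290:480];cv2.imwrite("pics/d.png",cv2.resize(im[:,:,::-1],None,fx=4,fy=4))
E
```

```text
time_s: 5.37
ee_pos: [511.1, -64.7, 204.1]
ee_rot: [-90.1, -0.1, 41.8]
force: [-0.7, -0.3, 0.4]
gripper_width: 17.3
[511.0870262  -64.67150778 204.11872526] [-0.66288166 -0.3322381   0.35711768] 17.34301118821775
```

View pics/d.png

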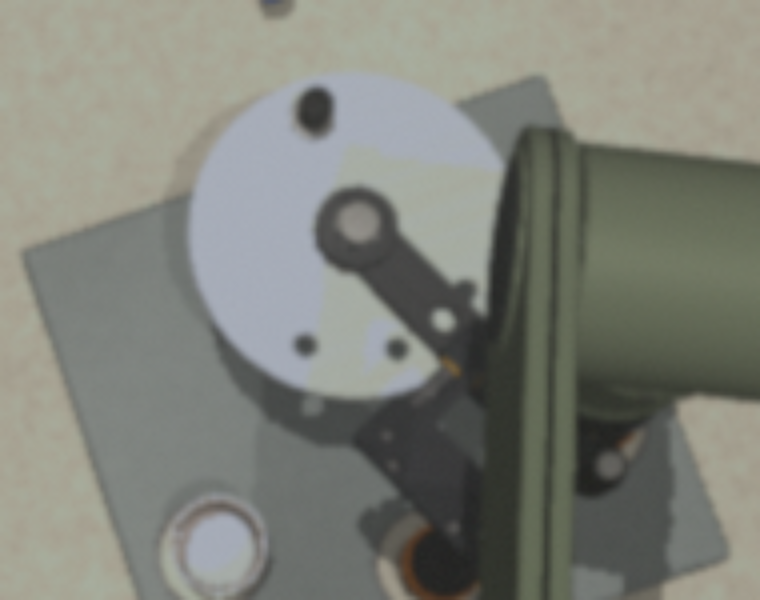

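```bash
python3 -m handwheel '[[0.1,[0,0,0],[0,0,0]],[0.1,[0.05,0,3.2],[0,1.67,0]],[0.1,[0.19,0,6.38],[0,3.34,0]],[0.1,[0.19,0,6.38],[0,3.34,0]],[0.1,[0.19,0,6.38],[0,3.34,0]],[0.1,[0.19,0,6.38],[0,3.34,0]],[0.1,[0.19,0,6.38],[0,3.34,0]],[0.1,[0.19,0,6.38],[0,3.34,0]],[0.1,[0.19,0,6.38],[0,3.34,0]],[0.1,[0.19,0,6.38],[0,3.34,0]]]' && python3 -m handwheel '[[0.1,[0.19,0,6.38],[0,3.34,0]],[0.1,[0.19,0,6.38],[0,3.34,0]],[0.1,[0.19,0,6.38],[0,3.34,0]],[0.1,[0.19,0,6.38],[0,3.34,0]],[0.1,[0.19,0,6.38],[0,3.34,0]],[0.1,[0.19,0,6.38],[0,3.34,0]],[0.1,[0.19,0,6.38],[0,3.34,0]],[0.1,[0.19,0,6.38],[0,3.34,0]],[0.1,[0.1,0,3.2],[0,1.67,0]],[0.1,[0,0,0],[0,0,0]]]'
python3 - <<'E'
from h import *
s=env.state();p=s["ee_pos"];print(p,s["ee_rot"],s["force"],s["gripper_width"]);d=p[:2]-[592.5,7.4];print(np.hypot(*d),np.degrees(np.arctan2(d[1],d[0])))
im=env.grab_frame("top")[190:340,290:480];cv2.imwrite("pics/e.png",cv2.resize(im[:,:,::-1],None,fx=4,fy=4))
im=env.grab_frame("wrist");cv2.imwrite("pics/f.png",im[:,:,::-1])
E
```

```text
time_s: 6.25
ee_pos: [486.1, -17.0, 204.0]
ee_rot: [-90.1, -0.1, 13.3]
force: [1.4, -0.2, 1.8]
gripper_width: 15.7
time_s: 7.08
ee_pos: [487.1, 37.3, 204.0]
ee_rot: [-89.9, -0.1, -14.9]
force: [0.4, -0.3, 4.3]
gripper_width: 15.5
[487.08629211  37.26141057 204.02271524] [-89.94629124  -0.14797908 -14.92429831] [ 0.42825681 -0.32793258  4.26452631] 15.526311384267421
109.56164316517822 164.18372766940294
```

View pics/e.png

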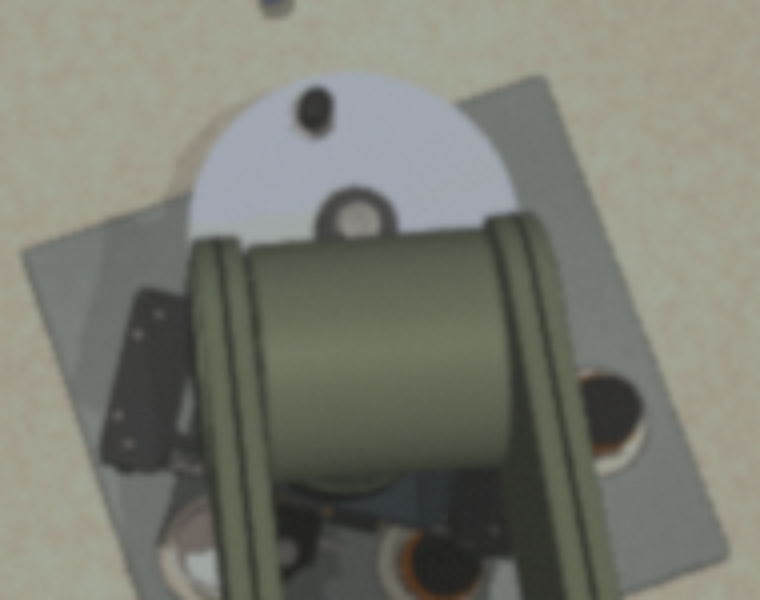

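View pics/f.png

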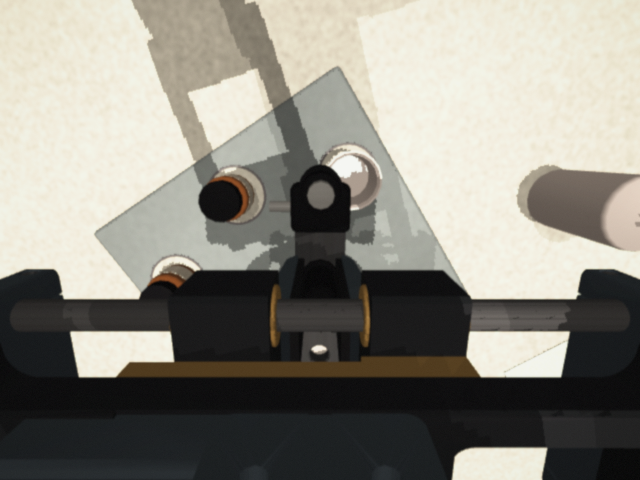

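```bash
python3 -m handwheel '[[0.1,[0.05,0,3.1],[0,1.6,0]],[0.1,[0.18,0,6.13],[0,3.2,0]],[0.1,[0.18,0,6.13],[0,3.2,0]],[0.1,[0.1,0,3.1],[0,1.6,0]],[0.1,[0,0,0],[0,0,0]],[0.1,[0,0,0],[0,0,0]],[0.1,[0,0,0],[0,0,0]],[0.1,[0,0,0],[0,0,0]],[0.1,[0,0,0],[0,0,0]],[0.1,[0,0,0],[0,0,0]]]'
python3 - <<'E'
from h import *
s=env.state();p=s["ee_pos"];print(p,s["ee_rot"],s["force"],s["gripper_width"]);d=p[:2]-[592.5,7.4];print(np.hypot(*d),np.degrees(np.arctan2(d[1],d[0])))
im=env.grab_frame("wrist");cv2.imwrite("pics/g.png",cv2.resize(im[300:370,270:370,::-1],None,fx=7,fy=7,interpolation=2))
E
```

```text
time_s: 8.02
ee_pos: [493.2, 53.9, 204.0]
ee_rot: [-89.9, -0.1, -24.5]
force: [0.6, -0.5, 5.8]
gripper_width: 15.5
[493.20180371  53.90508559 203.97808844] [-89.92860551  -0.12671501 -24.50716859] [ 0.6352292  -0.47213097  5.75362162] 15.517005298438644
109.64877916537199 154.90453723097394
```

View pics/g.png

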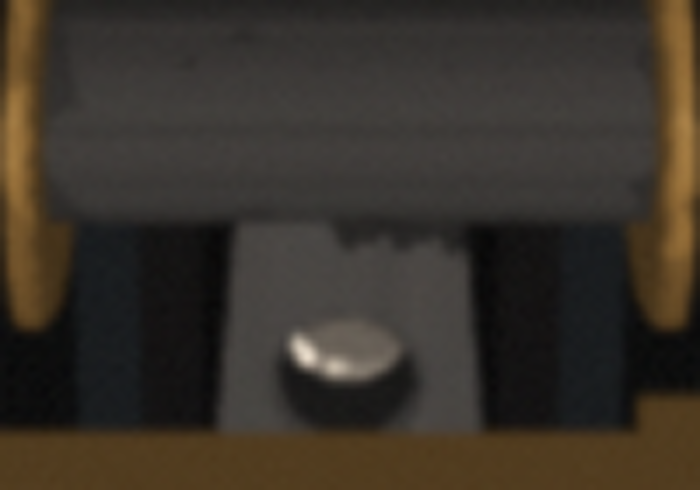

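The hole in the arm no longer shows bright plate, so it is about over the index hole. I'll release and lift straight up, then head for the pin.

```bash
python3 -m handwheel '[[0.4,[0,0,0],[0,0,0]],[0.4,[0,0,0],[0,0,0]],[0.4,[0,0,0],[0,0,0]],[0.4,[0,-8,0],[0,0,0]],[0.4,[0,-20,0],[0,0,0]],[0.4,[0,-20,0],[0,0,0]],[0.4,[0,-20,0],[0,0,0]],[0.4,[0,-18,0],[0,0,0]],[0.4,[0,0,0],[0,0,0]],[0.4,[0,0,0],[0,0,0]]]'
python3 - <<'E'
from h import *
s=env.state();print(s["ee_pos"],s["ee_rot"])
im=env.grab_frame("wrist");cv2.imwrite("pics/i.png",im[:,:,::-1])
cv2.imwrite("pics/h.png",cv2.resize(im[260:370,250:390,::-1],None,fx=5,fy=5,interpolation=2))
a=np.radians(154.7)
for r,z in((60,190),(60,178),(110,226),(160,227)): print(wproj(s,[592.5+r*np.cos(a),7.4+r*np.sin(a),z]))
E
```

```text
time_s: 8.9
ee_pos: [492.7, 54.1, 289.6]
ee_rot: [-90.0, -0.1, -24.5]
force: [0.6, -0.4, -0.8]
gripper_width: 36.4
[492.72025856  54.07724602 289.63606532] [-89.95337206  -0.09304873 -24.52064332]
[318.25535273 299.58858431]
[318.29344812 293.95961922]
[319.01658367 254.98119266]
[320.01072444 183.72991721]
```

View pics/i.png

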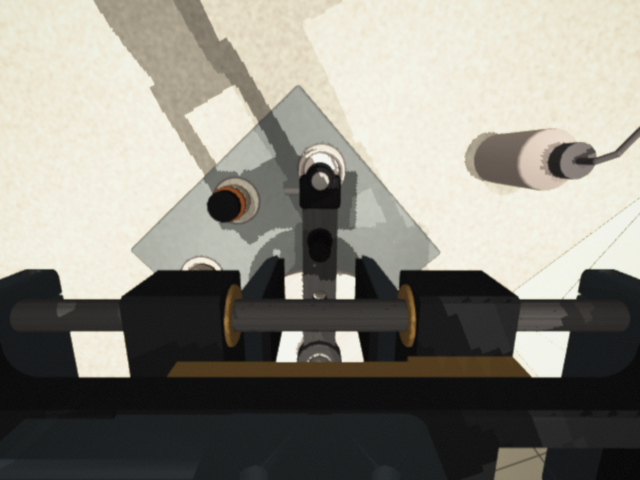

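View pics/h.png

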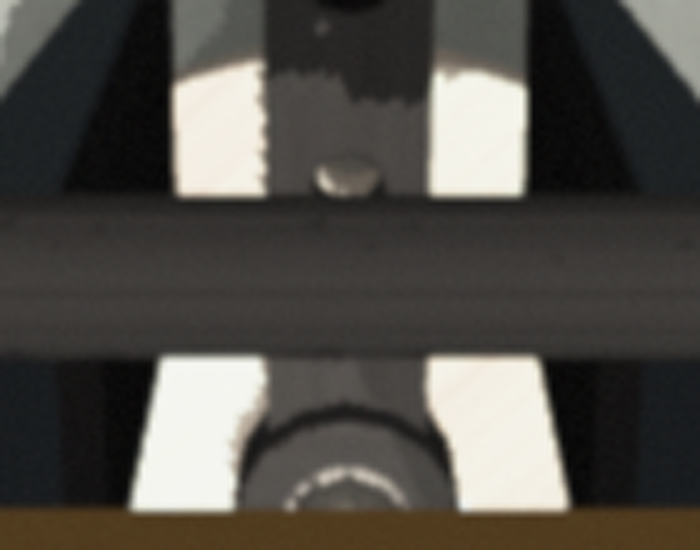

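```bash
python3 -m handwheel '[[0.4,[10,0,0],[0,0,0]],[0.4,[20,0,0],[0,0,0]],[0.4,[20,0,0],[0,0,0]],[0.4,[10,0,0],[0,0,0]],[0.4,[0,0,0],[0,0,0]],[0.4,[0,0,0],[0,0,0]],[0.4,[0,0,0],[0,0,0]],[0.4,[0,0,0],[0,0,0]],[0.4,[0,0,0],[0,0,0]],[0.4,[0,0,0],[0,0,0]]]'
python3 - <<'E'
from h import *
s=env.state();print(s["ee_pos"],s["ee_rot"])
im=env.grab_frame("wrist");cv2.imwrite("pics/j.png",cv2.resize(im[150:290,240:400,::-1],None,fx=4,fy=4,interpolation=2))
a=np.radians(154.7)
for r,z in((60,190),(60,178),(60,170),(110,226),(160,227)): print((wproj(s,[592.5+r*np.cos(a),7.4+r*np.sin(a),z])-[240,150])*4)
E
```

```text
time_s: 9.78
ee_pos: [546.6, 29.4, 289.2]
ee_rot: [-90.0, -0.0, -24.5]
force: [-0.4, 0.0, 0.2]
gripper_width: 36.5
[546.57130634  29.44326    289.23781862] [-8.99933875e+01 -1.83568347e-02 -2.44993374e+01]
[313.44704754 325.41901286]
[313.63033234 312.83683244]
[313.74451189 304.99860673]
[316.73733932  79.00544627]
[ 321.1404727  -246.30297236]
```

View pics/j.png

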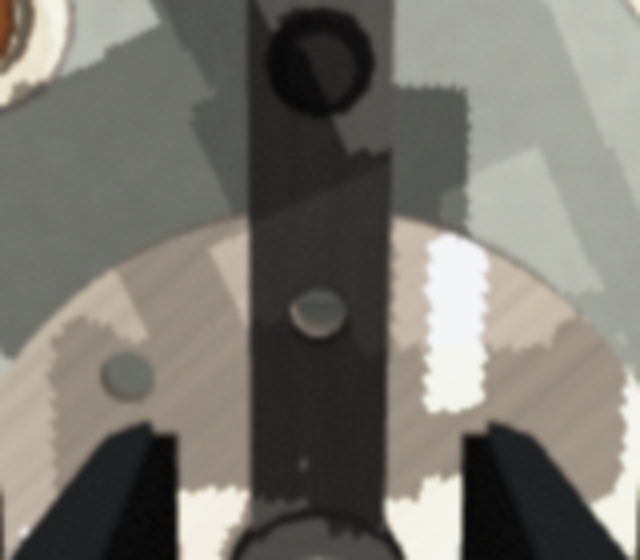

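Run:
```python
from h import *
im=cv2.imread("pics/j.png")
c=im[260:370,260:380];c=cv2.convertScaleAbs(c,alpha=1.5);cv2.imwrite("pics/k.png",cv2.resize(c,None,fx=5,fy=5,interpolation=2))
```

```text
(no output)
```

View pics/k.png

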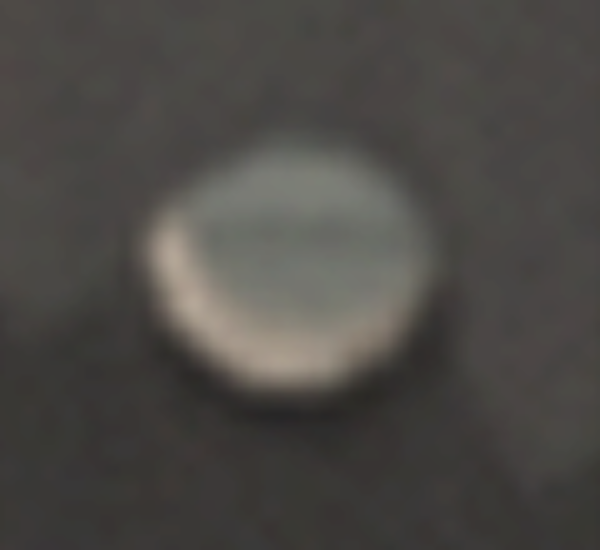

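Run:
```python
from h import *
im=cv2.imread("pics/a_top.png");g=cv2.GaussianBlur(cv2.cvtColor(im,cv2.COLOR_BGR2GRAY).astype(float),(0,0),1)
co=np.array([(296,253),(425,209),(471,328),(337,376)],float)
for i in range(4):
    a,b=co[i],co[(i+1)%4];d=(b-a)/np.linalg.norm(b-a);n=np.array([-d[1],d[0]]);P=[]
    for t in np.linspace(.08,.92,60):
        q=a+t*(b-a);ss=np.arange(-6,6.01,.25)
        v=np.array([cv2.remap(g.astype(np.float32),np.float32([[ (q+s*n)[0]]]),np.float32([[(q+s*n)[1]]]),1)[0,0] for s in ss])
        gr=np.abs(np.gradient(v));k=gr.argmax()
        P.append(ray("top",q+ss[k]*n,16)[:2])
    vx,vy,x0,y0=cv2.fitLine(np.float32(P),cv2.DIST_HUBER,0,.01,.01).ravel()
    r=np.abs((np.array(P)-[x0,y0])@[-vy,vx]);print(i,np.degrees(np.arctan2(vy,vx)).round(2),np.median(r).round(2),x0,y0)
```

```text
0 -72.61 1.78 661.4882 43.89855
1 17.57 0.32 577.1509 -160.31839
2 -72.32 0.33 391.96884 -54.465042
3 17.51 0.43 479.75037 134.92871
```

```bash
python3 -m handwheel '[[0.4,[8,0,3],[0,0,0]],[0.4,[15.7,0,6.4],[0,0,0]],[0.4,[16,0,6.6],[0,0,0]],[0.4,[16,0,6.6],[0,0,0]],[0.4,[16,0,6.6],[0,0,0]],[0.4,[16,0,6.6],[0,0,0]],[0.4,[8,0,3.4],[0,0,0]],[0.4,[0,0,0],[0,0,0]],[0.4,[0,0,0],[0,0,0]],[0.4,[0,0,0],[0,0,0]]]' 10
python3 - <<'E'
from h import *
s=env.state();print(s["ee_pos"],s["ee_rot"])
im=env.grab_frame("wrist");cv2.imwrite("pics/l.png",im[:,:,::-1])
print(wproj(s,[650,25.4,213]))
a=np.radians(154.53);print(wproj(s,[592.5+60*np.cos(a),7.4+60*np.sin(a),190]))
E
```

```text
time_s: 10.67
ee_pos: [649.7, 25.2, 289.0]
ee_rot: [-90.0, 0.0, -24.5]
force: [0.3, -0.4, -0.5]
gripper_width: 36.3
[649.69517653  25.15967392 288.98804425] [-9.00211799e+01  3.59717663e-02 -2.45217114e+01]
[319.02161423 250.45480301]
[265.49222596 104.20760399]
```

View pics/l.png

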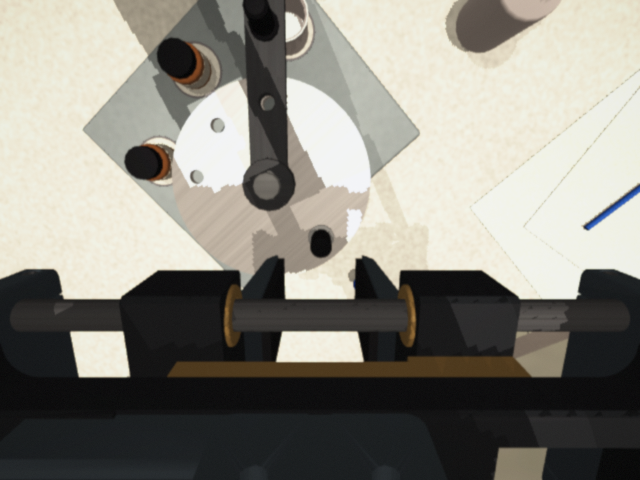

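The pin's top is at (321,246), about 1 mm from where I predicted once I allow for the wrist camera bias I saw at the knob. I'll descend and grip it.

```bash
python3 -m handwheel '[[0.4,[0,10,0.3],[0,0,0]],[0.4,[0,18,0.3],[0,0,0]],[0.4,[0,18,0],[0,0,0]],[0.4,[0,18,0],[0,0,0]],[0.4,[0,18,0],[0,0,0]],[0.4,[0,13,0],[0,0,0]],[0.4,[0,7,0],[0,0,0]],[0.4,[0,0,0],[0,0,0]],[0.1,[0,0,0],[0,0,0]],[0.1,[0,0,0],[0,0,0]]]' 10 && python3 -m handwheel '[[0.1,[0,0,0],[0,0,0]],[0.1,[0,0,0],[0,0,0]],[0.1,[0,0,0],[0,0,0]],[0.1,[0,0,0],[0,0,0]],[0.1,[0,0,0],[0,0,0]],[0.1,[0,0,0],[0,0,0]],[0.1,[0,0,0],[0,0,0]],[0.1,[0,0,0],[0,0,0]],[0.1,[0,0,0],[0,0,0]],[0.1,[0,0,0],[0,0,0]]]' 10
python3 -c "
from h import *
s=env.state();print(s['ee_pos'],s['force'],s['torque'])"
```

```text
time_s: 11.55
ee_pos: [651.1, 25.7, 188.1]
ee_rot: [-90.0, -0.1, -24.5]
force: [-0.3, 0.1, 0.4]
gripper_width: 26.1
time_s: 12.38
ee_pos: [651.2, 25.6, 188.0]
ee_rot: [-90.0, -0.1, -24.5]
force: [-0.4, 0.6, 5.6]
gripper_width: 15.8
[651.15899529  25.64799103 188.03710378] [-0.43974201  0.55433848  5.56126182] [ 0.02250648 -0.10074014 -0.00755483]
```

```bash
python3 -m handwheel '[[0.1,[0,0,0],[0,0,0]],[0.1,[0,-3,0],[0,0,0]],[0.1,[0,-8,0],[0,0,0]],[0.1,[0,-12,0],[0,0,0]],[0.1,[0,-12,0],[0,0,0]],[0.1,[0,-15,0],[0,0,0]],[0.1,[0,-18,0],[0,0,0]],[0.1,[0,-14,0],[0,0,0]],[0.1,[0,-5,0],[0,0,0]],[0.1,[0,0,0],[0,0,0]]]' 25
python3 - <<'E'
from h import *
s=env.state();print(s["ee_pos"],s["ee_rot"],s["force"])
im=env.grab_frame("scene");cv2.imwrite("pics/m.png",cv2.resize(im[120:280,180:380,::-1],None,fx=3.7,fy=3.7))
im=env.grab_frame("wrist");cv2.imwrite("pics/n.png",im[:,:,::-1])
E
```

```text
time_s: 13.22
ee_pos: [651.1, 25.7, 275.3]
ee_rot: [-89.9, -0.1, -24.5]
force: [-0.4, 0.2, -0.3]
gripper_width: 15.4
[651.09934319  25.67657421 275.33718   ] [-89.94462237  -0.12558705 -24.5251675 ] [-0.38508967  0.16404092 -0.34611646]
```

View pics/m.png

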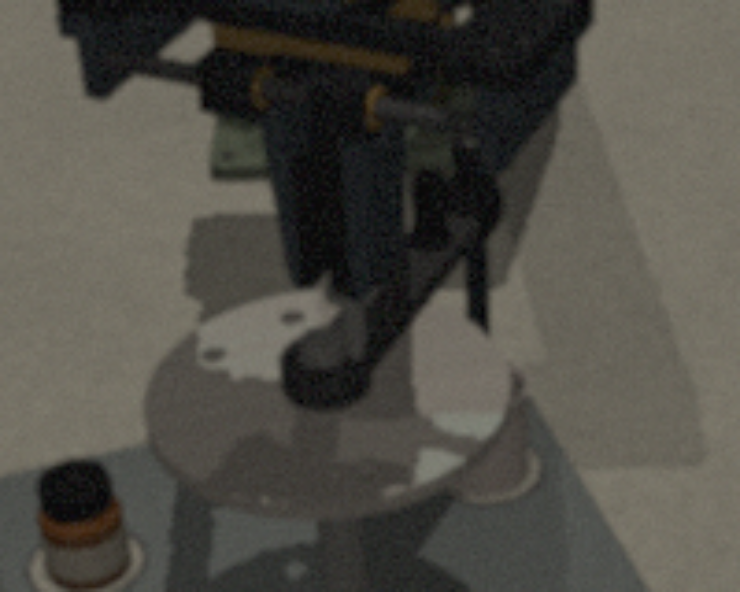

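View pics/n.png

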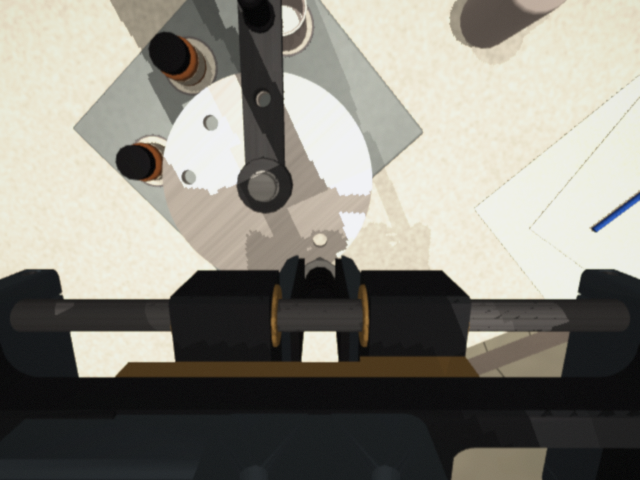

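The pin is held and the spare hole at (320,240) is empty. I'll measure the spare hole to arm hole displacement in this view.

Run:
```python
from h import *
s=env.state()
im=cv2.imread("pics/n.png");cv2.imwrite("pics/o.png",cv2.resize(cv2.hconcat([im[80:120,240:290],im[220:260,295:345]]),None,fx=7.5,fy=7.5,interpolation=2))
A=wray(s,(320,240),178);R=np.array([[np.cos(np.radians(24.52)),-np.sin(np.radians(24.52))],[np.sin(np.radians(24.52)),np.cos(np.radians(24.52))]])
for p,z in(((263,99),190),((210,123),178),((188.7,177),178),((263,99),178)):
    B=wray(s,p,z);d=(B-A)[:2];print(p,z,B.round(1),d.round(1),np.hypot(*d).round(1),(R@d).round(1))
u=lambda a:60*np.array([np.cos(np.radians(a)),np.sin(np.radians(a))])
for a in(154.53,-162.5,-119.5):print(a,(R@(u(a)-u(17.5))).round(1))
```

```text
(263, 99) 190 [537.9  34.9 190. ] [-109.9    7. ] 110.1 [-102.9  -39.2]
(210, 123) 178 [534.1  -8.8 178. ] [-113.7  -36.6] 119.4 [-88.2 -80.5]
(188.7, 177) 178 [561.6 -42.4 178. ] [-86.2 -70.2] 111.2 [-49.3 -99.7]
(263, 99) 178 [535.5  33.9 178. ] [-112.2    6. ] 112.4 [-104.6  -41.1]
154.53 [-104.6  -39.2]
-162.5 [-89.1 -80.3]
-119.5 [-49.8 -99.9]
```

View pics/o.png

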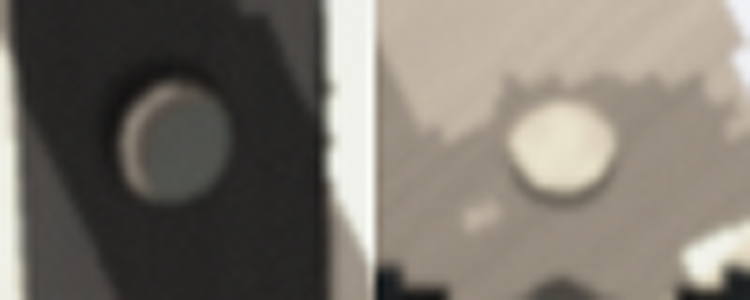

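The three plate holes agree with the model to within 1 mm. I'll move to over the hole.

```bash
python3 -m handwheel '[[0.1,[-5.8,0,-2.2],[0,0,0]],[0.1,[-11.6,0,-4.3],[0,0,0]],[0.1,[-11.6,0,-4.4],[0,0,0]],[0.1,[-11.6,0,-4.3],[0,0,0]],[0.1,[-11.6,0,-4.4],[0,0,0]],[0.1,[-11.6,0,-4.3],[0,0,0]],[0.1,[-11.6,0,-4.4],[0,0,0]],[0.1,[-11.6,0,-4.3],[0,0,0]],[0.1,[-11.6,0,-4.4],[0,0,0]],[0.1,[-5.8,0,-2.2],[0,0,0]]]' && python3 -m handwheel '[[0.1,[0,0,0],[0,0,0]],[0.1,[0,8,0],[0,0,0]],[0.1,[0,12,0],[0,0,0]],[0.1,[0,12,0],[0,0,0]],[0.1,[0,8,0],[0,0,0]],[0.1,[0,3,0],[0,0,0]],[0.1,[0,0,0],[0,0,0]],[0.1,[0,0,0],[0,0,0]],[0.1,[0,0,0],[0,0,0]],[0.1,[0,0,0],[0,0,0]]]'
python3 - <<'E'
from h import *
s=env.state();p=s["ee_pos"];print(p,s["ee_rot"],s["force"]);print("err",np.array([651.13-111.4,25.66+7.76])-p[:2])
im=env.grab_frame("scene");cv2.imwrite("pics/p.png",cv2.resize(im[120:280,180:380,::-1],None,fx=3.7,fy=3.7))
im=env.grab_frame("wrist");cv2.imwrite("pics/q.png",cv2.resize(im[230:370,240:400,::-1],None,fx=4,fy=4,interpolation=2))
E
```

```text
time_s: 14.15
ee_pos: [537.1, 33.4, 273.1]
ee_rot: [-90.1, 0.1, -24.5]
force: [0.5, -0.0, -1.2]
gripper_width: 15.5
time_s: 14.98
ee_pos: [539.8, 33.3, 231.6]
ee_rot: [-90.0, -0.1, -24.5]
force: [-0.2, -0.1, -0.3]
gripper_width: 15.1
[539.84324747  33.34091304 231.58194938] [-8.99683541e+01 -7.42964776e-02 -2.45238654e+01] [-0.22344371 -0.09079629 -0.33814363]
err [-0.11324747  0.07908696]
```

View pics/q.png

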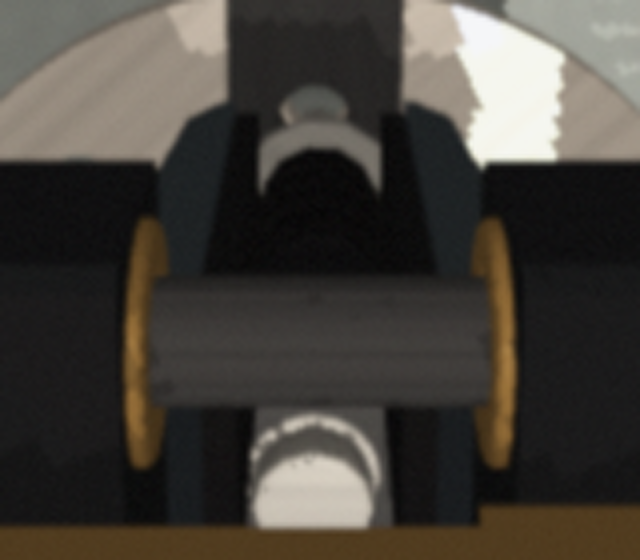

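View pics/p.png

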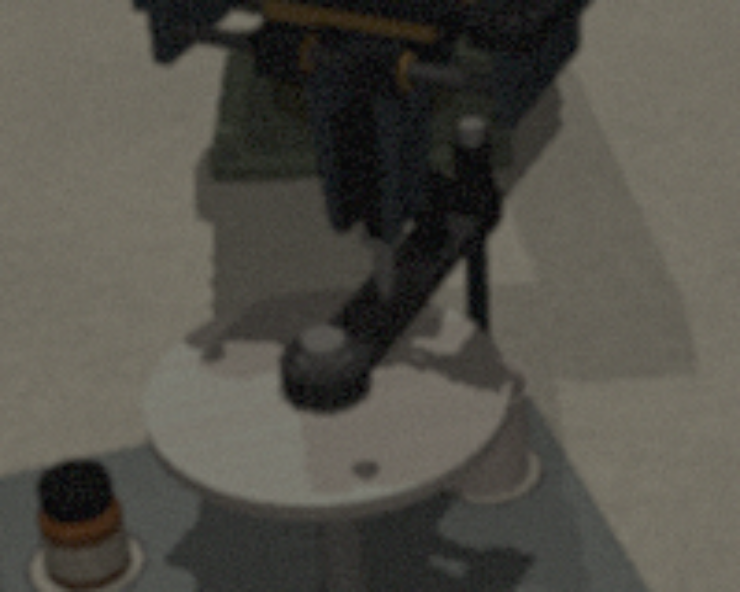

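The pin is centred over the plate hole. The arm hole sits about 1 mm to the left, which the taper can take up. I'll insert in stages and watch the force.

```bash
python3 -m handwheel '[[0.1,[0,2,0],[0,0,0]],[0.1,[0,2,0],[0,0,0]],[0.1,[0,2,0],[0,0,0]],[0.1,[0,2,0],[0,0,0]],[0.1,[0,2,0],[0,0,0]],[0.1,[0,2,0],[0,0,0]],[0.1,[0,0,0],[0,0,0]],[0.1,[0,0,0],[0,0,0]],[0.1,[0,0,0],[0,0,0]],[0.1,[0,0,0],[0,0,0]]]'
```

```text
time_s: 15.92
ee_pos: [539.5, 33.3, 219.1]
ee_rot: [-90.0, -0.0, -24.5]
force: [0.7, -0.7, -0.6]
gripper_width: 15.4
```

```bash
python3 -m handwheel '[[0.1,[0,1.5,0],[0,0,0]],[0.1,[0,1.5,0],[0,0,0]],[0.1,[0,1.5,0],[0,0,0]],[0.1,[0,1.5,0],[0,0,0]],[0.1,[0,1.5,0],[0,0,0]],[0.1,[0,1.5,0],[0,0,0]],[0.1,[0,1,0],[0,0,0]],[0.1,[0,0,0],[0,0,0]],[0.1,[0,0,0],[0,0,0]],[0.1,[0,0,0],[0,0,0]]]'
```

```text
time_s: 16.75
ee_pos: [539.5, 33.3, 209.0]
ee_rot: [-90.0, -0.0, -24.5]
force: [0.4, 0.7, -1.0]
gripper_width: 15.1
```

```bash
python3 -m handwheel '[[0.1,[0,1.5,0],[0,0,0]],[0.1,[0,1.5,0],[0,0,0]],[0.1,[0,1.5,0],[0,0,0]],[0.1,[0,1.5,0],[0,0,0]],[0.1,[0,1.5,0],[0,0,0]],[0.1,[0,1,0],[0,0,0]],[0.1,[0,0.5,0],[0,0,0]],[0.1,[0,0.5,0],[0,0,0]],[0.1,[0,0,0],[0,0,0]],[0.1,[0,0,0],[0,0,0]]]'
```

```text
time_s: 17.58
ee_pos: [539.3, 33.3, 200.0]
ee_rot: [-90.0, -0.0, -24.5]
force: [-2.2, 0.3, 5.5]
gripper_width: 15.3
```

```bash
python3 -m handwheel '[[0.1,[0,0.4,0],[0,0,0]],[0.1,[0,0.3,0],[0,0,0]],[0.1,[0,0,0],[0,0,0]],[0.1,[0,0,0],[0,0,0]],[0.1,[0,0,0],[0,0,0]],[0.1,[0,0,0],[0,0,0]],[0.1,[0,0,0],[0,0,0]],[0.1,[0,0,0],[0,0,0]],[0.1,[0,0,0],[0,0,0]],[0.1,[0,0,0],[0,0,0]]]'
python3 - <<'E'
from h import *
s=env.state();print(s["ee_pos"],s["force"])
im=env.grab_frame("scene");cv2.imwrite("pics/r.png",cv2.resize(im[120:280,180:380,::-1],None,fx=3.7,fy=3.7))
im=env.grab_frame("wrist");cv2.imwrite("pics/s.png",cv2.resize(im[230:370,240:400,::-1],None,fx=4,fy=4,interpolation=2))
E
```

```text
time_s: 18.42
ee_pos: [539.4, 33.4, 200.0]
ee_rot: [-90.0, -0.1, -24.5]
force: [-2.9, 0.6, 8.6]
gripper_width: 15.4
[539.42968864  33.44090501 199.9692932 ] [-2.92345012  0.60976563  8.57694861]
```

View pics/r.png

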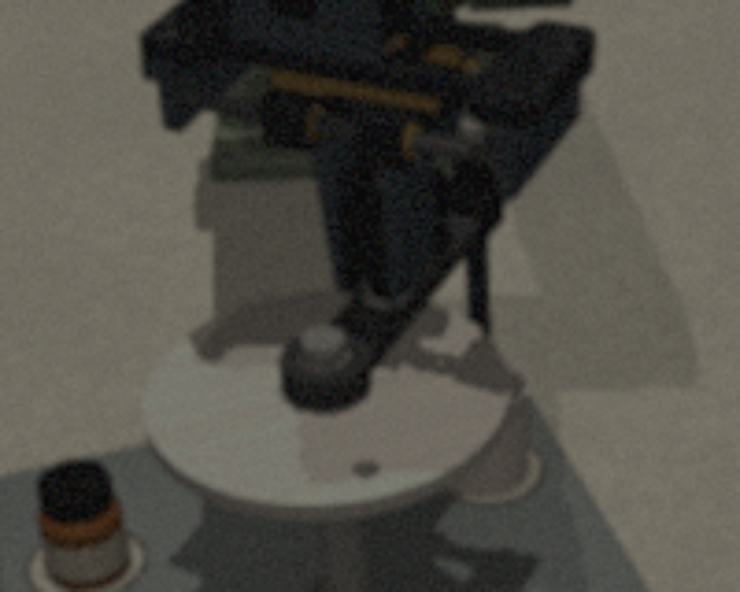

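View pics/s.png

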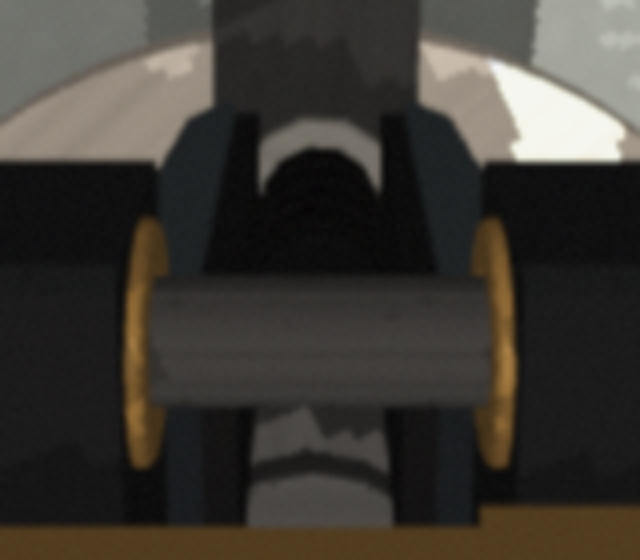

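The pin stopped hard at exactly the height expected for a seated shoulder (TCP 200.0, shoulder at 190). I'll release and lift off.

```bash
python3 -m handwheel '[[0.1,[0,-0.6,0],[0,0,0]],[0.35,[0,0,0],[0,0,0]],[0.35,[0,0,0],[0,0,0]],[0.35,[0,0,0],[0,0,0]],[0.35,[0,-5,0],[0,0,0]],[0.35,[0,-15,0],[0,0,0]],[0.35,[0,-20,0],[0,0,0]],[0.35,[0,-20,0],[0,0,0]],[0.35,[0,-20,0],[0,0,0]],[0.35,[0,-10,0],[0,0,0]]]' && python3 -m handwheel '[[0.35,[15,0,0],[0,0,0]],[0.35,[25,0,0],[0,0,0]],[0.35,[25,0,0],[0,0,0]],[0.35,[15,0,0],[0,0,0]],[0.35,[0,0,0],[0,0,0]],[0.35,[0,0,0],[0,0,0]],[0.35,[0,0,0],[0,0,0]],[0.35,[0,0,0],[0,0,0]],[0.35,[0,0,0],[0,0,0]],[0.35,[0,0,0],[0,0,0]]]'
python3 - <<'E'
from h import *
im=env.grab_frame("scene");cv2.imwrite("pics/t.png",cv2.resize(im[120:290,180:380,::-1],None,fx=3.5,fy=3.5))
im=env.grab_frame("wrist");cv2.imwrite("pics/u.png",im[:,:,::-1])
E
```

```text
time_s: 19.35
ee_pos: [540.4, 33.4, 292.0]
ee_rot: [-89.9, -0.2, -24.5]
force: [-0.6, 0.3, -0.4]
gripper_width: 31.7
time_s: 20.18
ee_pos: [611.6, 0.5, 289.8]
ee_rot: [-90.0, -0.0, -24.5]
force: [-0.4, -0.4, -0.4]
gripper_width: 32.1
```

View pics/t.png

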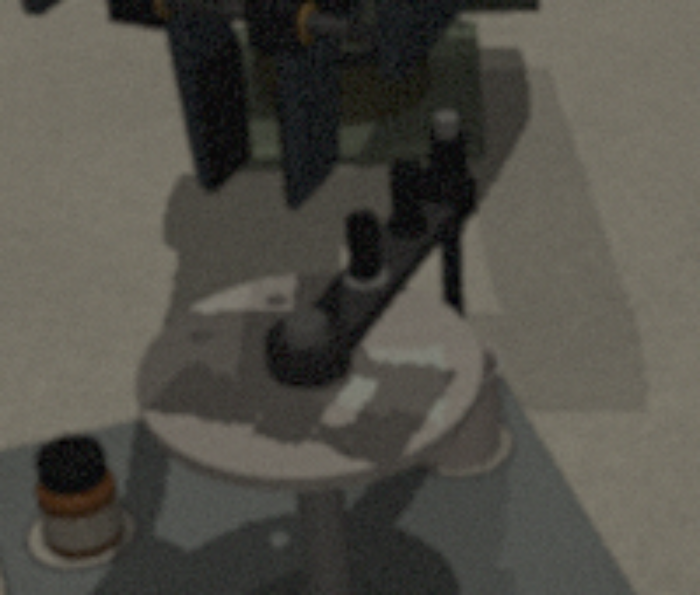

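View pics/u.png

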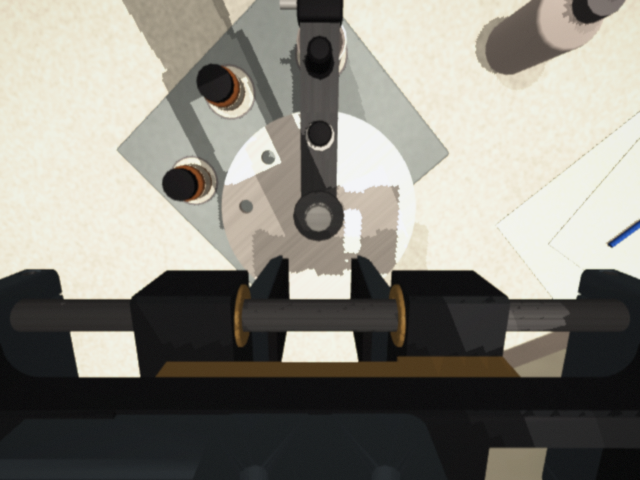

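```bash
python3 -m handwheel '[[0.35,[0,-20,0],[0,0,0]],[0.35,[10,-20,-20],[0,0,0]],[0.35,[10,0,-35],[0,0,0]],[0.35,[10,0,-35],[0,0,0]],[0.35,[10,0,-35],[0,0,0]],[0.35,[10,0,-35],[0,0,0]],[0.35,[10,0,-35],[0,0,0]],[0.35,[0,0,-20],[0,0,0]],[0.35,[0,0,0],[0,0,0]],[0.35,[0,0,0],[0,0,0]]]'
python3 - <<'E'
from h import *
im=env.grab_frame("top");cv2.imwrite("pics/v.png",cv2.resize(im[190:340,290:480,::-1],None,fx=4,fy=4))
for l,z in(("beaker",60),("jar1",60),("wash_bottle",80)):
  for d in env.masks_of("top",l)[:2]: print(l,round(d["p"],2),d["location"],ray("top",d["location"],z).round(1))
E
```

```text
time_s: 21.12
ee_pos: [577.1, -221.1, 329.4]
ee_rot: [-90.0, 0.0, -24.6]
force: [-0.0, 0.9, 0.3]
gripper_width: 31.6
beaker 0.65 [338.9, 328.3] [447.3  85.5  60. ]
beaker 0.16 [438.8, 295.0] [ 511.  -126.4   60. ]
jar1 0.58 [437.4, 295.5] [ 510.  -123.4   60. ]
jar1 0.58 [399.6, 334.4] [431.5 -40.   60. ]
wash_bottle 0.73 [242.3, 289.7] [530.9 283.9  80. ]
```

View pics/v.png

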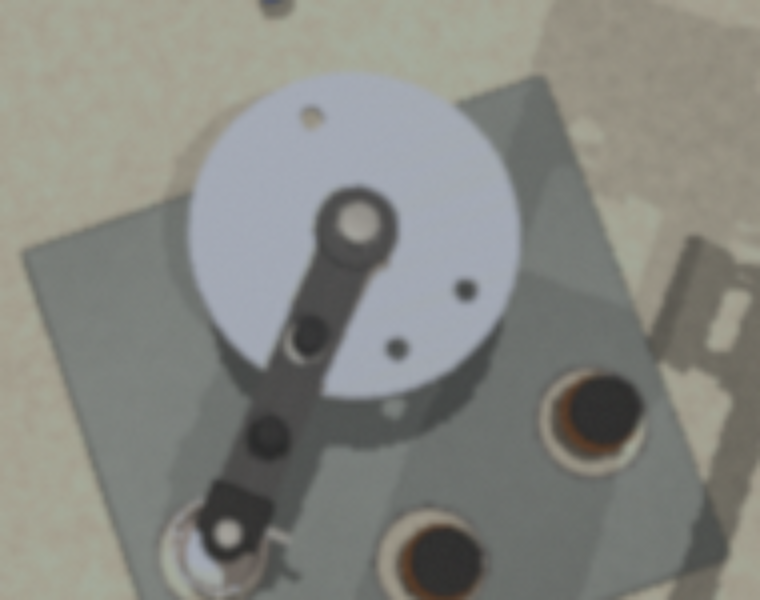

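The pin is seated on the arm, the spare hole is empty, the electrode hangs over the beaker, and both jars are on their places. Handing in.

```bash
python3 -c "
from workcell import env
print(env.job_done())"
```

```text
the job is handed in; nothing more can be done
None
```

The job is done and handed in at about 21 s of the 61 s allowed. I swung the arm by its knob with a light grip until the electrode hung over the beaker. Then I took the black pin from the spare hole, pushed it down through both holes, let go and backed away.

**Pin seated:** it stopped hard at TCP height 200.0 mm, which puts the shoulder at 190 mm, level with the arm's top. A further 0.7 mm command only raised the force to about 9 N. The last pictures show the pin upright with its shoulder flat on the arm and the spare hole empty.

**Surroundings:** in the last top picture the electrode hangs over the beaker, and the beaker and both jars stand on their places. The wash bottle is upright and was found within about 7 mm of where it was first located. The gripper was open and clear of everything at the end.

**Where checks disagreed:**
- **Arm angle:** two pictures showed the arm hole about 1 mm off the plate hole after the swing, while a third showed them nearly aligned. I left it for the pin's taper to take up, and the pin went in with no noticeable force.
- **Camera offset:** the wrist camera read up to about 3 mm off, so I placed the pin relative to its spare hole instead.
- **Vessel positions:** the network's last fixes for the beaker and one jar differ from the first by 12–17 mm. I put this down to the arm hiding part of the beaker now, and part of that jar at the start, because the pictures show neither has moved.

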